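# Reopen the rinse line and reset the filter unit

## Robot

A 6-joint arm with a two-finger parallel gripper is mounted at the origin on the work surface. World frame = base frame: x ahead of the robot, y to its left, z up, the work surface at z = 0. Lengths are in mm, angles in rad, forces in N, time in s.
With the tool pointing down it reaches from about 325 to 925 mm from the base axis. Payload 3.1 kg.
Tool frame: the origin (TCP) lies at the very end of the fingers, on their centre line; the grasp point (between the pads) lies 19 mm behind it; z points along the fingers, y is the direction in which the jaws open and shut (so a half turn about z gives the same grasp; the last joint's range is limited). The gripper opens to 85 mm and grips with 20 to 120 N. Pads are 22 mm wide; open, the fingers measure 114 mm over their backs; the gripper's body (76 mm by 85 mm) begins 54 mm behind the grasp point. The pads swing forward as they close: fully open they stand 13 mm farther back than shut.
Start: joints at [1.182, 0.217, 1.613, -0, 1.311, -0.112], TCP at [170.78, 601.227, 231.3] pointing down, gripper open.
Joint ranges: [-2.75, 2.75], [-0.78, 2.1], [0.31, 2.55], [-1.13, 4.27], [0.13, 2.63], [-2.58, 2.58]. Speed limits (rad/s): [2.79, 2.79, 3.14, 3.14, 3.14, 3.14].

## Interface

Orientations are given as a 3x3 rotation matrix whose columns are the frame's x, y, z axes.
In Python, from workcell import observe, read_camera, finish_job gives the robot as it stands. The module is installed in compiled form; this text tells all that it offers.
- The arm moves only by the shell command python3 -m crank 'ROWS' [FORCE]. ROWS is JSON, one flat list of numbers, 7 for each row, row after row: the shift along the tool's x, y, z in m, then the turn, a rotation vector about the tool's x, y, z in degrees, then the opening, from 0 (shut) to 1 (fully open). A call has 1 to 8 rows; each row is the pose to reach, as a shift and turn from the pose measured when the call began, along the tool's axes at that moment; what a row does not reach only later rows make up. A row lasts 1/12 s, in which the tool goes at most 41.7 mm and 7.16 degrees, less where a joint would pass 70% of its speed; a pose out of reach is approached as far as the arm can. A call with a gripper value outside its range is refused whole. The fingers move at their own pace and stop on an object; FORCE is the grip in N (left out, the last holds). Time passes only in rows, so rows that repeat a pose let the fingers close. It gives the time, the measured TCP pose, the force and the opening at its end, in the units of the state.
- observe(): the state, without advancing time (a new reading comes with each control period).
- read_camera(name): name is "side" or "top"; returns a dict with "img" (480x640x3 uint8, red, green, blue), "range_z" (480x640 float32, mm along the optical axis (not along the pixel's ray), 0 where there is no reading), "fovy" (degrees; the focal length in pixels is half the picture's height over the tangent of half this angle, whatever the lens; pixels are square), "cx", "cy" (the principal point, pixels), "k1" (the pictures are not rectified: a ray, as slopes to the right and down, at radius r is drawn at 1 + k1 r^2 times it, then the intrinsics apply), "cam_to_world" (4x4, takes a point from camera to world coordinates). Camera axes: x right, y down, z forward; pixel columns grow to the right and rows downward; lengths in mm; the calibration is good to about 2 mm. A picture is of the moment at which its call begins.
- finish_job(): hands the job in, once; it reports no verdict.
The state is a dict: "clock": time; "joints": joint angles; "qvel": joint speeds; "effort": joint torques, N m; "position": TCP position; "ee_rot": TCP orientation; "force": force on the tool from outside, world axes, zero at the start; "wrist_torque": the same for the moment, N m; "gripper_width": finger opening in mm.
Only numpy, scipy, OpenCV 4.12 (cv2) and the standard library are available. Lean on these libraries where they do the work, as an engineer would, in place of code of your own. Each camera call takes 0.05 s, during which the arm holds its last target. There are 200 camera calls.

## Task

A new filter is in the wound-rinse unit. Turn the green handle of the rinse line fully open, in line with its pipe, and after that press the red recessed reset button of the filter unit in with the blue-handled probe and put the probe back upright in its grey stand, fully home. Leave the red drain handle as it is and do not push the other supplies about.

Things in the scene. Friction and masses are not known exactly. Their poses are not given: they have to be found in the camera images.
- rinse_line: Steel pipe bridge (pipe 24 mm thick along its y axis, 180 mm long, axis 70 mm above the counter) on a base plate 80 x 230 x 10 mm, bolted to the counter, with a brass ball valve in the middle; it carries the green rinse handle. Origin: centre of the base plate's underside.
- rinse_valve (a joint): Angle of the green rinse valve handle about its vertical axis, rad: 0 = closed stop (handle across the pipe, pointing along -x of its line), 1.571 = open stop (handle along the pipe, over its -y end); it grows anticlockwise seen from above. It stays where it is left and takes about 3 N at the grip point.
- rinse_valve_axis (a point): Point on the vertical turning axis of the green handle, at the handle's mid height, 130 mm above the counter. Frame turns with the handle; the handle points along -x of it.
- rinse_valve_grip (a point): Point in the green handle's plastic sleeve, 90 mm from the turning axis, at mid height (130 mm above the counter). The sleeve is 20 mm wide, 14 mm high and runs from 35 to 130 mm from the axis; nothing else is within 30 mm below it.
- drain_line: Steel pipe bridge (pipe 24 mm thick along its y axis, 180 mm long, axis 70 mm above the counter) on a base plate 80 x 230 x 10 mm, bolted to the counter, with a brass ball valve in the middle; it carries the red drain handle. Origin: centre of the base plate's underside.
- drain_valve (a joint): Angle of the red drain valve handle about its vertical axis, rad: 0 = closed stop (handle across the pipe, pointing along -x of its line), 1.571 = open stop (handle along the pipe, over its -y end); it grows anticlockwise seen from above. It stays where it is left and takes about 3 N at the grip point.
- drain_valve_axis (a point): Point on the vertical turning axis of the red handle, at the handle's mid height, 130 mm above the counter. Frame turns with the handle; the handle points along -x of it.
- drain_valve_grip (a point): Point in the red handle's plastic sleeve, 90 mm from the turning axis, at mid height (130 mm above the counter). The sleeve is 20 mm wide, 14 mm high and runs from 35 to 130 mm from the axis; nothing else is within 30 mm below it.
- filter_unit: White filter unit, 100 x 140 x 60 mm high, fixed; on its -y half a clear canister with blue ends (54 mm across, top at 112 mm), on its +y half a round well with a yellow rim that holds the red reset button. Origin: centre of the underside.
- reset_mouth (a point): Centre of the button well's mouth, in the unit's top face, 60 mm above the counter. The well is round, 26 mm wide and 30 mm deep, axis vertical.
- reset_top (a point): Centre of the top of the red button (23 mm across), 14.5 mm below the well's mouth when released.
- filter_reset (a joint): Travel of the button, m: 0 = released, 0.006 = fully in (about 5 N). It springs back.
- probe: Probe, 140 mm long, 70 g, standing upright in its stand. Origin: centre of the lower tip; z axis runs up along it. Black tip 10 mm across and steel shaft 12 mm across up to z = 70 mm; black collar 40 mm across from 70 to 78 mm; round blue handle 22 mm across from 78 to 140 mm.
- stand: Grey block 80 x 80 x 80 mm, fixed, with a vertical through hole 24 mm wide in its middle. Origin: centre of the underside. The seated probe's collar rests on the block's top, the probe's origin 10 mm above the counter.
- stand_hole0 (a point): Centre of the stand hole's mouth, 80 mm above the counter.
- bottle: White cleanser bottle with orange label, 62 mm across, 150 mm tall, standing, loose. Origin: centre of the underside.
- red_roll: Roll of red tape, 76 mm across, 55 mm high, standing on its flat side, loose. Origin: centre of the underside.
- green_roll: Roll of green tape, 68 mm across, 60 mm high, loose. Origin: centre of the underside.
- tan_roll: Roll of tan tape, 72 mm across, 70 mm high, loose. Origin: centre of the underside.
- pad_box: Open cardboard box of dressing packs, 90 x 130 x 80 mm, loose. Origin: centre of the underside.
- scissors: Scissors with black handles lying flat along their x axis, about 180 mm long, 12 mm high, loose. Origin: near the middle, on the counter.
Mind the look-alikes: they are no part of the job. Leave any brown or yellow look-alike of the probe alone.

How it is judged:
By the outcome, as a careful person would: the job done as asked, in the order asked, and still so for the second after the job is handed in, with the robot touching nothing.
It also fails if it takes over 67 s, if anything falls off the work surface, if the arm or the gripper's body presses on something with over 40 N, if the wrist force passes 120 N, or if a joint passes its speed limit or range.

## Working session

There is one attempt and no reset: what is moved stays moved. The work goes in short steps, Python scripts to look and compute and a shell command to move; the robot and the scene stay as the last step left them, time stands still between calls to the robot, and variables do not carry over. Pictures are saved under pics/ and viewed, about 8 in all and at most 12, crops included, and the job is handed in when it is done.

```bash
mkdir -p pics
cat > h.py <<'E'
import numpy as np, cv2
from workcell import observe, read_camera, finish_job
def K(c):
    f=240/np.tan(np.radians(c['fovy'])/2); return f
def slopes(c,u,v):
    f=K(c); x=(np.asarray(u,float)-c['cx'])/f; y=(np.asarray(v,float)-c['cy'])/f
    a,b=x.copy(),y.copy()
    for _ in range(30):
        s=1+c['k1']*(a*a+b*b); a,b=x/s,y/s
    return a,b
def pts(c,u,v):  # by depth
    u=np.asarray(u);v=np.asarray(v);a,b=slopes(c,u,v); z=c['range_z'][v.astype(int),u.astype(int)]
    T=c['cam_to_world']; return (T[:3,:3]@np.array([a*z,b*z,z])).T+T[:3,3]
def plane(c,u,v,h):
    a,b=slopes(c,u,v);T=c['cam_to_world'];d=(T[:3,:3]@np.array([a,b,np.ones_like(a)])).T
    o=T[:3,3]; return o+d*((h-o[2])/d[...,2])[...,None]
def save(c,n): cv2.imwrite('pics/'+n,c['img'][:,:,::-1])
def proj(c,p):
    T=c['cam_to_world'];q=T[:3,:3].T@(np.asarray(p,float)-T[:3,3]);a,b=q[0]/q[2],q[1]/q[2]
    s=1+c['k1']*(a*a+b*b);f=K(c);return a*s*f+c['cx'],b*s*f+c['cy']
E
python3 - <<'E'
from h import *
o=observe();print(o)
for n in('top','side'):
    c=read_camera(n);save(c,n+'0.png');print(n,c['fovy'],c['cx'],c['cy'],c['k1'],c['cam_to_world'])
E
```

```text
{'clock': 0.0, 'joints': array([ 1.18177539e+00,  2.17745130e-01,  1.61492232e+00, -1.83850456e-05,
        1.31123458e+00, -1.12187900e-01]), 'qvel': array([ 0.00046633, -0.00035269, -0.00013152,  0.00119729,  0.00093625,
        0.00072576]), 'effort': array([ 2.40768466e-03, -3.96856463e+01, -3.03853691e+01, -2.48857293e-05,
        9.79687757e-03, -6.55568527e-06]), 'position': array([170.4939695 , 600.47400145, 229.97999366]), 'ee_rot': array([[-9.61927017e-01,  2.73305094e-01, -8.59465542e-04],
       [ 2.73306339e-01,  9.61924659e-01, -2.14356263e-03],
       [ 2.40894512e-04, -2.29684819e-03, -9.99997333e-01]]), 'force': array([-0.1979565 , -0.36581399,  0.76554046]), 'wrist_torque': array([-0.00059842,  0.03246326,  0.03811942]), 'gripper_width': 85.61858037198655}
top 49.370960825516605 317.28894967913857 246.65068378118102 0.04614536841894156 [[ 4.50789523e-04 -9.86480015e-01  1.63880981e-01  3.42657369e+02]
 [-9.99991799e-01  2.14892099e-04  4.04423126e-03 -3.18128851e+01]
 [-4.02477004e-03 -1.63881460e-01 -9.86471828e-01  1.40958610e+03]
 [ 0.00000000e+00  0.00000000e+00  0.00000000e+00  1.00000000e+00]]
side 49.02767846180654 322.40136382345855 231.62659310852376 -0.0064314853953313855 [[-9.88349759e-01 -8.07038669e-02  1.29041230e-01  4.19133966e+02]
 [-1.51589710e-01  5.97804040e-01 -7.87179071e-01  9.08711684e+02]
 [-1.36129739e-02 -7.97569568e-01 -6.03073355e-01  8.35033422e+02]
 [ 0.00000000e+00  0.00000000e+00  0.00000000e+00  1.00000000e+00]]
```

View pics/top0.png

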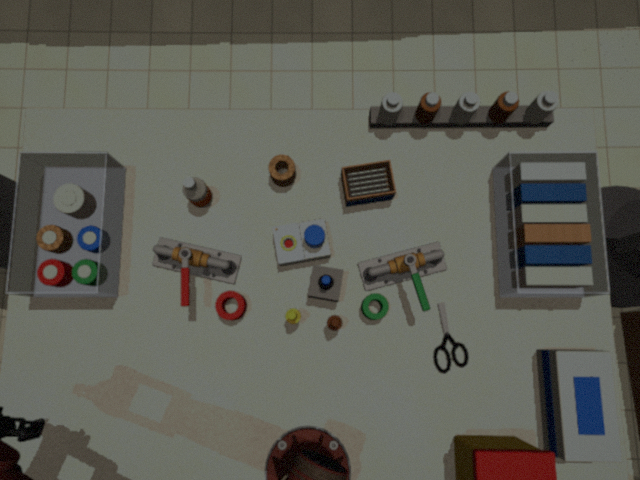

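View pics/side0.png

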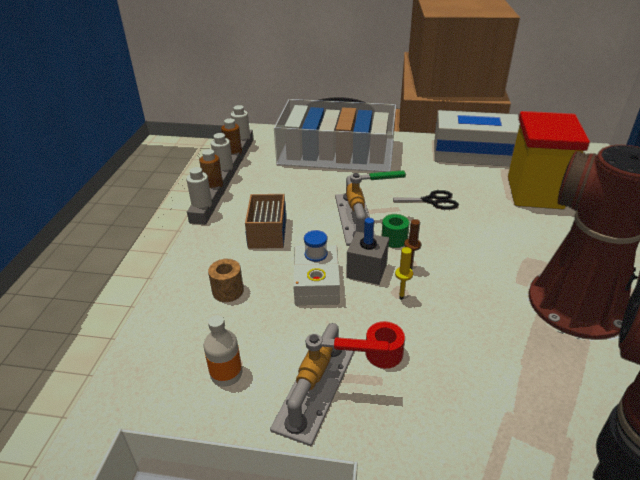

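```bash
cat > m.py <<'E'
from h import *
c=read_camera('top');hsv=cv2.cvtColor(c['img'],cv2.COLOR_RGB2HSV)
def comp(name,lo,hi,box,h):
    x0,y0,x1,y1=box;m=cv2.inRange(hsv,lo,hi);k=np.zeros_like(m);k[y0:y1,x0:x1]=m[y0:y1,x0:x1]
    n,l,s,ce=cv2.connectedComponentsWithStats(k)
    i=1+np.argmax(s[1:,4]);v,u=np.where(l==i)
    P=plane(c,u.astype(float),v.astype(float),h)[:,:2]
    r=cv2.minAreaRect(P.astype(np.float32));z=pts(c,u,v)[:,2]
    print(name,s[i,4],'px',np.round(ce[i]),'mean',P.mean(0).round(1),'rect',np.round(r[0],1),np.round(r[1],1),round(r[2],1),'z',np.percentile(z,[10,50,90]).round())
    return P
def axis(P):
    w,V=np.linalg.eigh(np.cov(P.T));return V[:,1]
G=((40,80,30),(85,255,255));B=((100,120,30),(125,255,255));R=((0,150,60),(8,255,255));Y=((22,120,60),(35,255,255));O=((10,100,60),(22,255,255))
P=comp('green',*G,(395,245,440,320),137);print(axis(P))
P=comp('redh',*R,(170,240,200,312),137);print(axis(P))
comp('blueprobe',*B,(305,265,345,300),150)
comp('canister',*B,(300,220,330,250),112)
comp('yrim',*Y,(275,225,305,255),60)
comp('redbut',*R,(275,225,305,255),45)
comp('yprobe',*Y,(280,300,305,330),140)
comp('brown',(0,60,20),(20,255,255),(322,310,350,335),140)
comp('groll',*G,(355,288,392,325),60)
P=comp('brass',*O,(380,245,440,280),85);print(axis(P))
E
python3 m.py
python3 - <<'E'
from h import *
c=read_camera('top');i=c['img'][220:340,260:450,::-1];cv2.imwrite('pics/crop1.png',cv2.resize(np.clip(i*1.8,0,255).astype('uint8'),None,fx=4,fy=4,interpolation=cv2.INTER_CUBIC))
E
```

```text
green 278 px [420. 291.] mean [ 444.  -276.5] rect [ 443.9 -276.9] [91.1 17.9] 16.7 z [135. 138. 141.]
[-0.95852198 -0.28501863]
redh 254 px [185. 287.] mean [455.6 295.9] rect [456.1 296.7] [90.7 17. ] 2.4 z [134. 137. 141.]
[-0.99899312 -0.04486359]
blueprobe 80 px [325. 280.] mean [470.6 -46.3] rect [470.4 -46.1] [22.7 22.8] 63.3 z [107. 150. 154.]
canister 332 px [314. 235.] mean [587.3 -18.3] rect [588.2 -19.4] [48.1 51.5] 90.0 z [109. 113. 116.]
yrim 7 px [293. 238.] mean [589.5  38.3] rect [589.2  38.2] [18.8  1.9] 44.8 z [59. 62. 64.]
redbut 45 px [288. 243.] mean [579.2  51.1] rect [579.2  50.2] [18.6 16.2] 90.0 z [43. 47. 51.]
yprobe 166 px [293. 316.] mean [384.8  32.3] rect [384.2  31.8] [33.5 33.7] 0.6 z [ 77.  81. 142.]
brown 192 px [334. 323.] mean [368.3 -67.3] rect [368.8 -68.1] [36.1 35.7] 89.8 z [ 76.  81. 142.]
groll 408 px [375. 306.] mean [ 411.4 -173.5] rect [ 411.2 -174.4] [63.8 66.8] 0.1 z [53. 61. 64.]
brass 209 px [397. 264.] mean [ 517.  -229.8] rect [ 517.3 -231.8] [36.6 45.6] 17.1 z [82. 88. 94.]
[-0.55371759  0.83270453]
```

View pics/crop1.png

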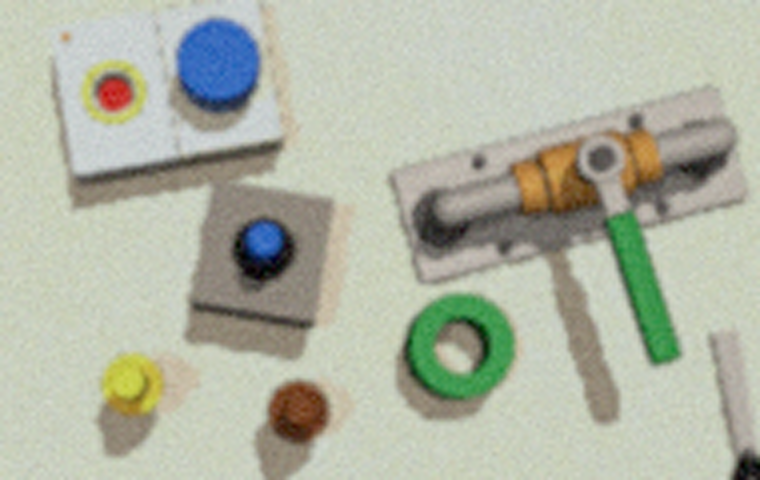

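```bash
cat >> h.py <<'E'
from scipy.spatial.transform import Rotation as Ro
def Rd(yaw): # tool straight down, opening dir (tool y) at yaw deg
    a=np.radians(yaw);y=np.array([np.cos(a),np.sin(a),0]);z=np.array([0,0,-1.]);return np.c_[np.cross(y,z),y,z]
def legs(*t):
    o=observe();p,R=o['position'],o['ee_rot'];print('at',p.round(1),'yaw',np.degrees(np.arctan2(R[1,1],R[0,1])).round(1),'F',o['force'].round(1),'w',round(o['gripper_width'],1),'t',round(o['clock'],2))
    for x,y,z,w in t:
        q=np.array([x,y,z]);N=Rd(w);print((R.T@(q-p)/1000).round(4).tolist(),Ro.from_matrix(R.T@N).as_rotvec(degrees=True).round(2).tolist(),'d',np.linalg.norm(q-p).round());p,R=q,N
E
python3 -c "
from h import *
legs((330,330,240,24),(420,50,240,-26),(441.5,-277.4,220,-73.4))"
```

```text
at [170.6 600.7 230.4] yaw 74.1 F [-0.   0.1  0.2] w 85.6 t 0.2
[-0.2273, -0.2169, -0.0093] [-0.08, 0.03, 50.14] d 314.0
[-0.2924, -0.0317, 0.0] [0.0, 0.0, 50.0] d 294.0
[-0.2848, 0.1628, 0.02] [0.0, 0.0, 47.4] d 329.0
```

```bash
python3 -m crank '[-0.0284,-0.0271,-0.001,0,0,6.27,0.8,-0.0568,-0.0542,-0.002,0,0,12.5,0.8,-0.0852,-0.0813,-0.003,0,0,18.8,0.8,-0.1136,-0.1085,-0.005,0,0,25,0.7,-0.142,-0.1356,-0.006,0,0,31.3,0.7,-0.17,-0.163,-0.007,0,0,37.6,0.7,-0.199,-0.19,-0.008,0,0,43.9,0.7,-0.2273,-0.2169,-0.0093,0,0,50.1,0.7]' 20
python3 -c "
from h import *
legs((420,50,240,-26),(441.5,-277.4,220,-73.4))"
```

```text
clock: 0.87
position: [330.3, 328.2, 240.0]
ee_rot: [[-0.403, 0.915, -0.0], [0.915, 0.403, -0.001], [-0.001, -0.001, -1.0]]
force: [0.5, 0.5, 0.3]
gripper_width: 60.0
at [330.3 328.2 240. ] yaw 23.8 F [0.5 0.5 0.3] w 60.0 t 0.87
[-0.2907, -0.03, 0.0003] [-0.02, 0.09, 49.76] d 292.0
[-0.2848, 0.1628, 0.02] [0.0, 0.0, 47.4] d 329.0
```

```bash
python3 -m crank '[-0.036,-0.004,0,0,0,6.2,0.7,-0.072,-0.008,0,0,0,12.4,0.7,-0.109,-0.011,0,0,0,18.6,0.7,-0.145,-0.015,0,0,0,24.9,0.7,-0.181,-0.019,0,0,0,31,0.7,-0.218,-0.023,0,0,0,37.3,0.7,-0.254,-0.026,0,0,0,43.5,0.7,-0.2907,-0.03,0,0,0,49.8,0.7]' | head -2
python3 -m crank '[-0.0356,0.0203,0.0025,0,0,5.9,0.7,-0.0712,0.0407,0.005,0,0,11.8,0.7,-0.107,0.061,0.007,0,0,17.8,0.7,-0.142,0.081,0.01,0,0,23.7,0.7,-0.178,0.102,0.012,0,0,29.6,0.7,-0.214,0.122,0.015,0,0,35.5,0.7,-0.249,0.142,0.018,0,0,41.5,0.7,-0.285,0.163,0.02,0,0,47.4,0.7]'
python3 - <<'E'
from h import *
c=read_camera('side');save(c,'side1.png')
legs((441.5,-277.4,112,-73.4))
E
```

```text
clock: 1.53
position: [420.1, 48.4, 240.5]
clock: 2.2
position: [439.0, -281.2, 220.4]
ee_rot: [[0.962, 0.274, 0.0], [0.274, -0.962, -0.001], [0.0, 0.001, -1.0]]
force: [1.8, 0.2, 0.6]
gripper_width: 59.7
at [ 439.4 -288.9  220.5] yaw -74.5 F [ 1.3 -6.1  0.4] w 59.7 t 2.25
[0.0052, -0.0114, 0.1084] [0.5, 0.09, -1.09] d 109.0
```

View pics/side1.png

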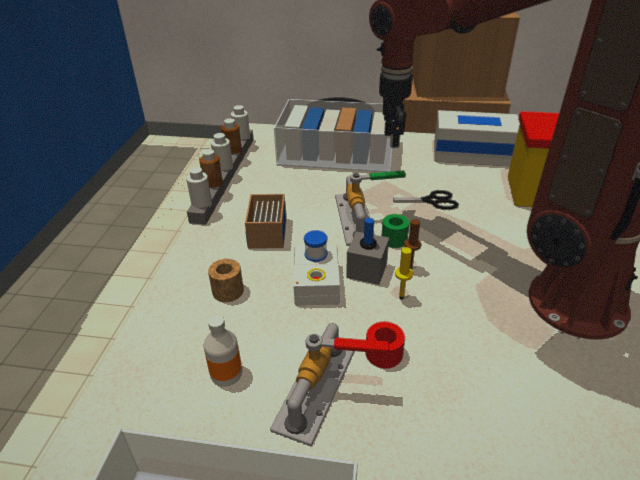

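The gripper hangs above and beyond the green sleeve (395,175). It is lined up, and I'll descend astride the sleeve.

```bash
python3 -m crank '[0.0052,-0.0114,0.02,0.5,0,-1,0.7,0.0052,-0.0114,0.04,0.5,0,-1,0.7,0.0052,-0.0114,0.06,0.5,0,-1,0.7,0.0052,-0.0114,0.07,0.5,0,-1,0.7,0.0052,-0.0114,0.07,0.5,0,-1,0.7]'
python3 - <<'E'
from h import *
legs((441.5,-277.4,112,-73.4))
c=read_camera('top');i=c['img'][220:340,360:480,::-1];cv2.imwrite('pics/c2.png',cv2.resize(np.clip(i*1.6,0,255).astype('uint8'),None,fx=4,fy=4))
E
```

```text
clock: 2.67
position: [439.5, -275.3, 147.2]
ee_rot: [[0.959, 0.284, -0.007], [0.284, -0.959, 0.004], [-0.005, -0.006, -1.0]]
force: [-0.5, 0.3, -0.4]
gripper_width: 59.8
at [ 439.5 -275.3  147.2] yaw -73.5 F [-0.5  0.3 -0.4] w 59.8 t 2.67
[0.0015, 0.0028, 0.0352] [-0.32, 0.3, -0.07] d 35.0
```

View pics/c2.png

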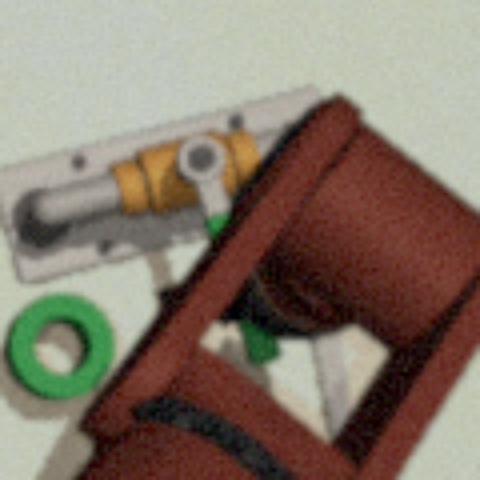

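The gripper sits over the sleeve, whose ends show on both sides at crop pixels (215,222) and (260,345). Descend and close.

```bash
python3 -m crank '[0.0015,0.0028,0.015,0,0,0,0.7,0.0015,0.0028,0.0352,0,0,0,0.7,0.0015,0.0028,0.0352,0,0,0,0.7,0.0015,0.0028,0.0352,0,0,0,0.2,0.0015,0.0028,0.0352,0,0,0,0.1,0.0015,0.0028,0.0352,0,0,0,0.1,0.0015,0.0028,0.0352,0,0,0,0.1,0.0015,0.0028,0.0352,0,0,0,0.1]' 20
python3 - <<'E'
from h import *
A=np.array([523,-253.2])
L=[]
for a in (22.5,45,67.5,90):
    t=np.radians(196.6+a); L.append((*(A+85*np.array([np.cos(t),np.sin(t)])),112,-73.4+a))
legs(*L)
E
```

```text
clock: 3.38
position: [443.5, -278.5, 115.7]
ee_rot: [[0.958, 0.286, -0.003], [0.286, -0.958, 0.001], [-0.002, -0.002, -1.0]]
force: [-1.5, 3.2, 5.7]
gripper_width: 19.2
at [ 443.5 -278.5  115.7] yaw -73.4 F [-1.5  3.2  5.7] w 19.2 t 3.38
[0.0049, 0.031, 0.0037] [-0.12, 0.11, -22.5] d 32.0
[0.0065, 0.0325, 0.0] [0.0, 0.0, -22.5] d 33.0
[0.0065, 0.0325, 0.0] [0.0, 0.0, -22.5] d 33.0
[0.0065, 0.0325, 0.0] [0.0, 0.0, -22.5] d 33.0
```

```bash
for i in 1 2; do python3 -m crank '[0.0004,0.0083,0,0,0,-5.6,0.1,0.0016,0.0166,0,0,0,-11.2,0.1,0.0037,0.0247,0,0,0,-16.9,0.1,0.0065,0.0325,0,0,0,-22.5,0.1,0.0065,0.0325,0,0,0,-22.5,0.1]' ; done
cat > g.py <<'E'
from h import *
import sys
A=np.array([523,-253.2]);L=[]
o=observe();p=o['position'][:2]-A;print('r',np.hypot(*p),'ang',(np.degrees(np.arctan2(p[1],p[0]))-196.6)%360)
for a in map(float,sys.argv[1:]):
    t=np.radians(196.6+a); L.append((*(A+85*np.array([np.cos(t),np.sin(t)])),115,-73.4+a))
legs(*L)
E
python3 g.py 67.5 90
```

```text
clock: 3.8
position: [459.5, -306.9, 115.8]
ee_rot: [[0.773, 0.634, -0.003], [0.634, -0.773, 0.004], [0.001, -0.005, -1.0]]
force: [0.7, 5.1, 2.8]
gripper_width: 19.4
clock: 4.22
position: [485.2, -326.8, 115.8]
ee_rot: [[0.468, 0.884, -0.004], [0.884, -0.468, 0.007], [0.004, -0.007, -1.0]]
force: [-2.2, 4.8, 3.9]
gripper_width: 19.7
r 82.73675267343374 ang 46.1949489235123
at [ 485.2 -326.8  115.8] yaw -27.9 F [-2.2  4.8  3.9] w 19.7 t 4.22
[0.0039, 0.0308, 0.0006] [-0.36, -0.31, -21.98] d 31.0
[0.0065, 0.0325, 0.0] [0.0, 0.0, -22.5] d 33.0
```

```bash
python3 -m crank '[0.0004,0.0083,0,0,0,-5.6,0.1,0.0013,0.0166,0,0,0,-11.2,0.1,0.0026,0.0240,0,0,0,-16.9,0.1,0.0040,0.031,0,0,0,-22,0.1,0.004,0.031,0,0,0,-22,0.1]' ; python3 g.py 90
python3 -m crank '[0.0004,0.0083,0,0,0,-5.6,0.1,0.0016,0.0166,0,0,0,-11.2,0.1,0.0037,0.0247,0,0,0,-16.9,0.1,0.0065,0.0325,0,0,0,-22.5,0.1,0.0067,0.0345,0,0,0,-22.5,0.1,0.0067,0.0345,0,0,0,-22.5,0.1]'; python3 g.py 90 93
```

```text
clock: 4.63
position: [514.9, -335.3, 115.8]
ee_rot: [[0.098, 0.995, -0.006], [0.995, -0.098, 0.012], [0.011, -0.007, -1.0]]
force: [-0.9, 7.7, 4.5]
gripper_width: 19.6
r 82.44803314586888 ang 67.78774146303203
at [ 514.9 -335.3  115.8] yaw -5.6 F [-0.9  7.7  4.5] w 19.6 t 4.63
[0.0038, 0.0321, 0.0006] [-0.26, -0.73, -22.25] d 32.0
clock: 5.13
position: [543.6, -332.3, 115.7]
ee_rot: [[-0.289, 0.957, -0.022], [0.957, 0.29, 0.014], [0.02, -0.017, -1.0]]
force: [-17.6, 0.0, 9.1]
gripper_width: 20.0
r 81.70229921231942 ang 87.98041681511131
at [ 543.6 -332.3  115.7] yaw 16.8 F [-17.6   0.    9.1] w 20.0 t 5.13
[-0.0034, 0.0029, 0.0006] [-0.95, -1.13, 0.22] d 4.0
[0.0001, 0.0044, 0.0] [0.0, 0.0, -3.0] d 4.0
```

Force of 17.6 N shows the stop is reached. Release and rise.

```bash
python3 -m crank '[0,0,0,0,0,0,0.6,0,0,0,0,0,0,0.6,0,0,0,0,0,0,0.6,0,0,0,0,0,0,0.6,0,0,-0.03,0,0,0,0.6,0,0,-0.07,0,0,0,0.6,0,0,-0.105,0,0,0,0.6,0,0,-0.13,0,0,0,0.6]'; python3 -c "
from h import *
legs((500,-180,245,10),(470.5,-46.3,245,-20))"
```

```text
clock: 5.8
position: [548.1, -334.8, 249.9]
ee_rot: [[-0.29, 0.957, -0.017], [0.957, 0.29, 0.011], [0.015, -0.013, -1.0]]
force: [0.7, -0.6, 1.2]
gripper_width: 51.4
at [ 548.1 -334.8  249.9] yaw 16.9 F [ 0.7 -0.6  1.2] w 51.4 t 5.8
[0.162, -0.0011, 0.0074] [-0.8, -0.83, 6.85] d 162.0
[0.1368, -0.0058, 0.0] [0.0, 0.0, 30.0] d 137.0
```

```bash
python3 -m crank '[0.035,0,0,0,0,2,0.6,0.075,0,0.002,-0.5,-0.5,4,0.6,0.11,0,0.004,-0.8,-0.8,6,0.6,0.125,0,0.007,-0.8,-0.8,7,0.6,0.125,0,0.0074,-0.8,-0.8,7,0.6,0.125,0,0.0074,-0.8,-0.8,7,0.6]'|head -2
python3 - <<'E'
from h import *
legs((470.5,-46.3,230,0))
c=read_camera('side');s=c
i=c['img'][150:330,270:450,::-1];cv2.imwrite('pics/s2.png',cv2.resize(i,None,fx=3.3,fy=3.3))
print('proj probe top',proj(c,[470.5,-46.3,150]),'well',proj(c,[585,50,60]), 'hole',proj(c,[470.5,-46.3,80]))
hsv=cv2.cvtColor(c['img'],cv2.COLOR_RGB2HSV);m=cv2.inRange(hsv,(100,120,30),(125,255,255))
n,l,st,ce=cv2.connectedComponentsWithStats(m)
for k in range(1,n):
    if st[k,4]>40 and 280<ce[k][0]<400 and ce[k][1]>150: print(st[k],ce[k])
t=read_camera('top')
# yellow rim contours
for c,nm in((t,'top'),(s,'side')):
    hsv=cv2.cvtColor(c['img'],cv2.COLOR_RGB2HSV)
    u0,v0=proj(c,[585,50,60]);m=cv2.inRange(hsv,(20,70,60),(38,255,255));k=np.zeros_like(m);a,b=int(u0),int(v0);k[b-20:b+20,a-25:a+25]=m[b-20:b+20,a-25:a+25]
    hull=cv2.convexHull(cv2.findNonZero(k));(x,y),ax,an=cv2.fitEllipse(hull);print(nm,'rim',x,y,ax,plane(c,np.array([x]),np.array([y]),60))
    P=plane(c,hull[:,0,0].astype(float),hull[:,0,1].astype(float),60)[:,:2];print(cv2.minEnclosingCircle(P.astype(np.float32)))
E
```

```text
clock: 6.3
position: [512.1, -214.5, 244.6]
at [ 512.1 -214.5  244.6] yaw 10.0 F [-0.2 -0.4  0.8] w 51.3 t 6.3
[0.1728, -0.0118, 0.0145] [0.05, 0.03, 9.98] d 174.0
proj probe top (np.float64(368.8179520410519), np.float64(218.7369878292617)) well (np.float64(311.91386921220794), np.float64(272.930715076118)) hole (np.float64(367.61684616602525), np.float64(243.39278487912975))
[363 218  11  27 226] [368.25221239 230.99115044]
[304 231  23  16 303] [315.07590759 238.4620462 ]
top rim 287.8756103515625 242.47317504882812 (15.33387565612793, 15.564176559448242) [[577.99007542  50.90142303  60.        ]]
((577.9588623046875, 50.8516731262207), 20.767372131347656)
side rim 315.7932434082031 274.1595153808594 (13.223224639892578, 19.179468154907227) [[575.832387    52.84875549  60.        ]]
((576.0752563476562, 52.302024841308594), 21.940677642822266)
```

View pics/s2.png

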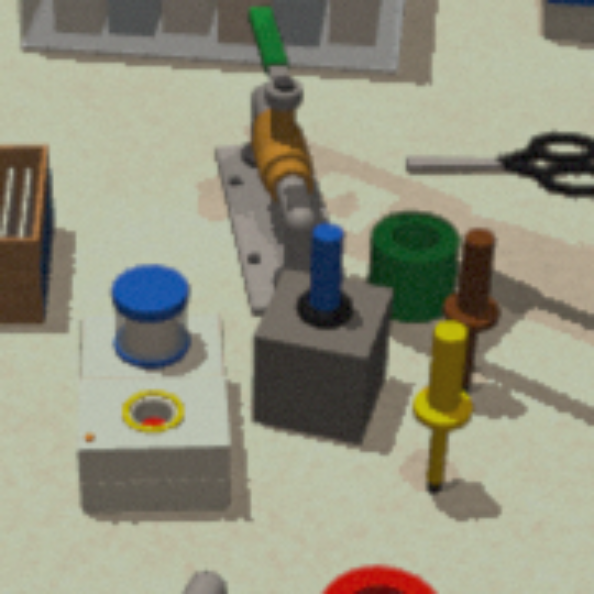

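Green handle now lies over its pipe (crop 265,30 → 285,85), the probe stands in the stand at (325,270), and the well is at (153,410). Next is the probe.

```bash
python3 -m crank '[0.035,-0.0024,0.003,0,0,2,0.6,0.07,-0.005,0.006,0,0,4,0.6,0.105,-0.007,0.009,0,0,6,0.6,0.14,-0.0095,0.012,0,0,8,0.6,0.16,-0.011,0.0145,0,0,10,0.6,0.1728,-0.0118,0.0145,0,0,10,0.6,0.1728,-0.0118,0.0145,0,0,10,0.6,0.1728,-0.0118,0.0145,0,0,10,0.6]'|head -2; python3 -c "
from h import *
legs((470.5,-46.3,175,0),(470.5,-46.3,107,0))"
```

```text
clock: 7.07
position: [472.3, -48.6, 230.7]
at [472.3 -48.6 230.7] yaw -0.1 F [ 0.4 -0.1  0.9] w 51.1 t 7.07
[0.0024, -0.002, 0.0557] [0.14, 0.11, -0.07] d 56.0
[0.0, 0.0, 0.068] [0.0, 0.0, 0.0] d 68.0
```

```bash
python3 -m crank '[0.0024,-0.002,0.02,0,0,0,0.6,0.0024,-0.002,0.045,0,0,0,0.6,0.0024,-0.002,0.0557,0,0,0,0.6,0.0024,-0.002,0.0557,0,0,0,0.6]'|sed -n 2p
python3 -m crank '[0,0,0.02,0,0,0,0.6,0,0,0.04,0,0,0,0.6,0,0,0.06,0,0,0,0.6,0,0,0.068,0,0,0,0.6,0,0,0.068,0,0,0,0.6]'
python3 - <<'E'
from h import *
legs((470.5,-46.3,107,0))
c=read_camera('side');i=c['img'][150:300,290:450,::-1];cv2.imwrite('pics/s3.png',cv2.resize(i,None,fx=3.5,fy=3.5))
E
```

```text
position: [468.6, -47.2, 172.0]
clock: 7.82
position: [467.3, -47.7, 102.7]
ee_rot: [[0.003, 1.0, -0.007], [1.0, -0.003, -0.0], [-0.0, -0.007, -1.0]]
force: [-0.3, 0.0, 0.1]
gripper_width: 51.0
at [467.3 -47.7 102.7] yaw -0.2 F [-0.3  0.   0.1] w 51.0 t 7.82
[0.0014, 0.0032, -0.0044] [-0.42, 0.01, -0.19] d 6.0
```

View pics/s3.png

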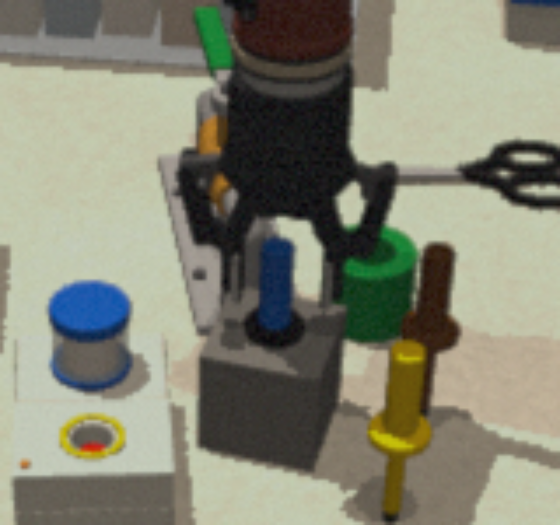

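The fingers stand on both sides of the blue handle (crop 278,280). Centre, then close.

```bash
python3 -m crank '[0.0014,0.0032,-0.0044,-0.4,0,0,0.6,0.0014,0.0032,-0.0044,-0.4,0,0,0.6,0.0014,0.0032,-0.0044,-0.4,0,0,0.3,0.0014,0.0032,-0.0044,-0.4,0,0,0.1,0.0014,0.0032,-0.0044,-0.4,0,0,0.1,0.0014,0.0032,-0.0044,-0.4,0,0,0.1,0.0014,0.0032,-0.0044,-0.4,0,0,0.1,0.0014,0.0032,-0.0044,-0.4,0,0,0.1]' 60
python3 -c "
from h import *
legs((470.5,-46.3,107,0))"
```

```text
clock: 8.53
position: [472.5, -46.6, 109.5]
ee_rot: [[0.003, 1.0, 0.004], [1.0, -0.003, -0.001], [-0.001, 0.004, -1.0]]
force: [-1.2, 0.3, 6.1]
gripper_width: 20.7
at [472.5 -46.6 109.5] yaw -0.2 F [-1.2  0.3  6.1] w 20.7 t 8.53
[0.0003, -0.002, 0.0025] [0.23, 0.07, -0.18] d 3.0
```

```bash
python3 -m crank '[0,0,-0.015,0,0,0,0.1,0,0,-0.035,0,0,0,0.1,0,0,-0.06,0,0,0,0.1,0,0,-0.085,0,0,0,0.1,0,0,-0.105,0,0,0,0.1,0,0,-0.11,0,0,0,0.1,0,0,-0.11,0,0,0,0.1]'
python3 -c "
from h import *
legs((577,51.8,219,0))"
```

```text
clock: 9.12
position: [473.1, -46.7, 220.9]
ee_rot: [[0.003, 1.0, 0.007], [1.0, -0.003, -0.002], [-0.002, 0.007, -1.0]]
force: [0.0, 0.5, -1.4]
gripper_width: 20.6
at [473.1 -46.7 220.9] yaw -0.2 F [ 0.   0.5 -1.4] w 20.6 t 9.12
[0.0988, 0.1036, 0.0025] [0.42, 0.12, -0.18] d 143.0
```

```bash
python3 -m crank '[0.02,0.02,0,0,0,0,0.1,0.04,0.042,0,0,0,0,0.1,0.06,0.063,0,0,0,0,0.1,0.08,0.084,0,0.4,0,0,0.1,0.0988,0.1036,0.0025,0.4,0,0,0.1,0.0988,0.1036,0.0025,0.4,0,0,0.1,0.0988,0.1036,0.0025,0.4,0,0,0.1,0.0988,0.1036,0.0025,0.4,0,0,0.1]'|sed -n 2p
python3 - <<'E'
from h import *
legs((577,51.8,180,0))
for n in('side','top'):
    c=read_camera(n);u,v=proj(c,[577,51.8,100]);u=int(u);v=int(v);print(n,u,v,'tip exp',proj(c,[577,51.8,119.5]),'mouth',proj(c,[577,51.8,60]))
    i=c['img'][v-70:v+70,u-80:u+80,::-1];cv2.imwrite(f'pics/w_{n}.png',cv2.resize(i,None,fx=3.5,fy=3.5,interpolation=cv2.INTER_CUBIC))
a,b=[cv2.imread(f'pics/w_{n}.png') for n in('side','top')]
cv2.imwrite('pics/w.png',cv2.resize(np.hstack([a,b]),(800,350)))
E
```

```text
position: [575.2, 51.6, 216.5]
at [575.2  51.6 216.5] yaw -0.2 F [ 0.  -0.3 -0.8] w 20.4 t 9.78
[0.0003, 0.0019, 0.0365] [-0.25, 0.14, -0.15] d 37.0
side 314 259 tip exp (np.float64(314.7449276919153), np.float64(252.97000544568834)) mouth (np.float64(315.3482610552671), np.float64(273.7972804081961))
top 286 240 tip exp (np.float64(286.1013820929321), np.float64(238.7914297916517)) mouth (np.float64(287.52944296260665), np.float64(242.84503415528116))
```

View pics/w.png

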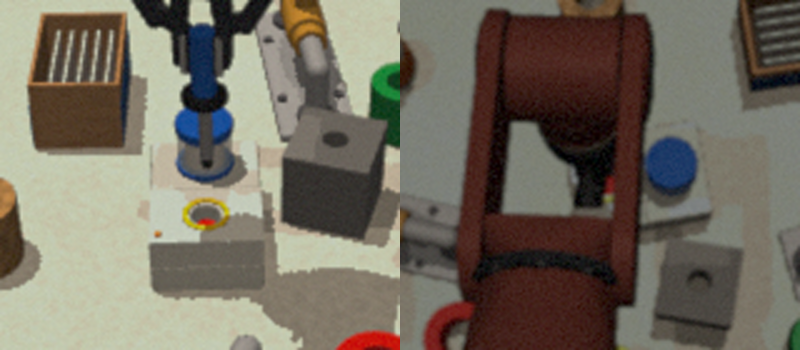

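```bash
python3 -m crank '[0.0003,0.0019,0.012,-0.3,0,0,0.1,0.0003,0.0019,0.024,-0.3,0,0,0.1,0.0003,0.0019,0.036,-0.3,0,0,0.1,0.0003,0.0019,0.048,-0.3,0,0,0.1,0.0003,0.0019,0.055,-0.3,0,0,0.1,0.0003,0.0019,0.055,-0.3,0,0,0.1,0.0003,0.0019,0.055,-0.3,0,0,0.1]'
python3 - <<'E'
from h import *
legs((577,51.8,139,0))
for n in('side','top'):
    c=read_camera(n);g=cv2.cvtColor(c['img'],cv2.COLOR_RGB2GRAY).astype(float)
    u,v=[int(round(t)) for t in proj(c,[471,-46.5,80])];w=cv2.GaussianBlur(g,(0,0),1)[v-9:v+10,u-10:u+11]
    d=w<(w.min()+np.median(w))/2;yy,xx=np.where(d);print(n,d.sum(),plane(c,np.array([xx.mean()+u-10]),np.array([yy.mean()+v-9]),80))
E
```

```text
clock: 10.47
position: [576.8, 51.2, 161.8]
ee_rot: [[0.004, 1.0, 0.001], [1.0, -0.004, -0.002], [-0.002, 0.001, -1.0]]
force: [0.2, 0.1, -1.3]
gripper_width: 20.5
at [576.8  51.2 161.8] yaw -0.2 F [ 0.2  0.1 -1.3] w 20.5 t 10.47
[0.0006, 0.0002, 0.0228] [0.07, 0.13, -0.23] d 23.0
side 49 [[469.90380915 -42.43289396  80.        ]]
top 31 [[477.70443754 -47.32824121  80.        ]]
```

```bash
python3 -m crank '[0,0,0.006,0,0,0,0.1,0,0,0.012,0,0,0,0.1,0,0,0.016,0,0,0,0.1,0,0,0.016,0,0,0,0.1]'|egrep 'pos|force'
python3 -m crank '[0,0,0.003,0,0,0,0.1,0,0,0.006,0,0,0,0.1,0,0,0.008,0,0,0,0.1,0,0,0.008,0,0,0,0.1,0,0,0.008,0,0,0,0.1]'|egrep 'pos|force|grip'
```

```text
position: [577.0, 51.3, 145.9]
force: [-0.4, 0.2, -1.5]
position: [577.7, 51.3, 139.0]
force: [-0.3, 0.0, 4.8]
gripper_width: 20.8
```

```bash
python3 -m crank '[0,0,0.002,0,0,0,0.1,0,0,0.004,0,0,0,0.1,0,0,0.004,0,0,0,0.1]'|egrep 'pos|force|grip'
python3 -m crank '[0,0,0.002,0,0,0,0.1,0,0,0.004,0,0,0,0.1,0,0,0.004,0,0,0,0.1,0,0,0.004,0,0,0,0.1]'|egrep 'pos|force|grip'
```

```text
position: [578.5, 51.3, 138.7]
force: [-4.7, 0.5, 16.1]
gripper_width: 20.6
position: [578.8, 51.3, 138.6]
force: [-5.9, 0.4, 18.4]
gripper_width: 20.7
```

Bottomed: 18 N with no further travel. Withdraw.

```bash
python3 -m crank '[0,0,-0.01,0,0,0,0.1,0,0,-0.025,0,0,0,0.1,0,0,-0.045,0,0,0,0.1,0,0,-0.065,0,0,0,0.1,0,0,-0.082,0,0,0,0.1,0,0,-0.082,0,0,0,0.1,0,0,-0.082,0,0,0,0.1]'|egrep 'pos|force|grip'
python3 -c "
from h import *
legs((472.5,-46.6,219,-0.2))"
```

```text
position: [579.1, 51.5, 221.1]
force: [-0.5, 0.4, -1.0]
gripper_width: 20.8
at [579.1  51.5 221.1] yaw -0.2 F [-0.5  0.4 -1. ] w 20.8 t 12.48
[-0.0984, -0.1063, 0.0018] [0.3, 0.15, 0.01] d 145.0
```

```bash
python3 -m crank '[-0.02,-0.021,0,0,0,0,0.1,-0.04,-0.043,0,0,0,0,0.1,-0.06,-0.065,0,0,0,0,0.1,-0.08,-0.086,0,0.3,0,0,0.1,-0.0984,-0.1063,0.0018,0.3,0,0,0.1,-0.0984,-0.1063,0.0018,0.3,0,0,0.1,-0.0984,-0.1063,0.0018,0.3,0,0,0.1,-0.0984,-0.1063,0.0018,0.3,0,0,0.1]'|sed -n 2p
python3 - <<'E'
from h import *
legs((472.5,-46.6,195,-0.2))
p=observe()['position']
c=read_camera('side');u,v=proj(c,[472,-46,100]);u=int(u);v=int(v);i=c['img'][v-50:v+50,u-60:u+60,::-1];cv2.imwrite('pics/r.png',cv2.resize(i,None,fx=5,fy=5,interpolation=cv2.INTER_CUBIC))
f=lambda q:[((a-b)*5).round() for a,b in zip(proj(c,q),(u-60,v-50))]
print('tip',f([p[0],p[1],p[2]-99.5]),'collar',f([p[0],p[1],p[2]-25]),'hole',f([472,-46.6,80]))
E
```

```text
position: [472.2, -46.3, 217.7]
at [472.2 -46.3 217.7] yaw -0.2 F [-0.4  0.8 -1.3] w 20.7 t 13.15
[-0.0003, 0.0004, 0.0227] [-0.09, 0.1, -0.02] d 23.0
tip [np.float64(303.0), np.float64(220.0)] collar [np.float64(309.0), np.float64(84.0)] hole [np.float64(300.0), np.float64(286.0)]
```

View pics/r.png

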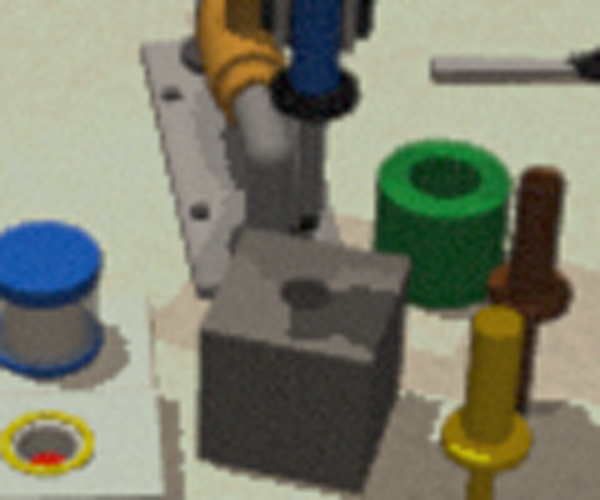

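The tip (308,222) hangs over the hole (306,293), and both carry the same small offset from prediction. Lower it.

```bash
python3 -m crank '[0,0,0.015,0,0,0,0.1,0,0,0.03,0,0,0,0.1,0,0,0.04,0,0,0,0.1,0,0,0.05,0,0,0,0.1,0,0,0.05,0,0,0,0.1,0,0,0.05,0,0,0,0.1]'|egrep 'pos|force'
python3 -m crank '[0,0,0.015,0,0,0,0.1,0,0,0.03,0,0,0,0.1,0,0,0.042,0,0,0,0.1,0,0,0.049,0,0,0,0.1,0,0,0.049,0,0,0,0.1,0,0,0.049,0,0,0,0.1]'|egrep 'pos|force'
python3 -c "
from h import *
legs((472.5,-46.6,109,-0.2))"
```

```text
position: [472.3, -45.8, 167.4]
force: [-0.2, 0.1, -1.3]
position: [472.7, -45.9, 118.9]
force: [0.7, -0.8, -0.6]
at [472.7 -45.9 118.9] yaw -0.1 F [ 0.7 -0.8 -0.6] w 20.4 t 14.2
[-0.0007, -0.0002, 0.0099] [-0.12, 0.09, 0.06] d 10.0
```

```bash
python3 -m crank '[0,0,0.003,0,0,0,0.1,0,0,0.006,0,0,0,0.1,0,0,0.009,0,0,0,0.1,0,0,0.0105,0,0,0,0.1,0,0,0.0105,0,0,0,0.1]'|egrep 'pos|force'
```

```text
position: [473.2, -46.1, 109.6]
force: [-2.8, 0.7, 5.6]
```

```bash
python3 -m crank '[0,0,0,0,0,0,0.3,0,0,0,0,0,0,0.5,0,0,0,0,0,0,0.6,0,0,0,0,0,0,0.6,0,0,0,0,0,0,0.6]'|egrep 'pos|force|grip'
python3 -m crank '[0,0,-0.015,0,0,0,0.6,0,0,-0.04,0,0,0,0.6,0,0,-0.075,0,0,0,0.6,0,0,-0.11,0,0,0,0.6,0,0,-0.13,0,0,0,0.6,0,0,-0.13,0,0,0,0.6]'|egrep 'pos|force|grip'
python3 -m crank '[-0.035,0,0,0,0,0,0.6,-0.07,0,0,0,0,0,0.6,-0.105,0,0,0,0,0,0.6,-0.14,0,0,0,0,0,0.6,-0.17,0,0,0,0,0,0.6,-0.17,0,0,0,0,0,0.6,-0.17,0,0,0,0,0,0.6]'|egrep 'pos|force|grip'
python3 m.py
python3 - <<'E'
from h import *
c=read_camera('top');t=c['img'][220:340,140:460];d=read_camera('side');s=d['img'][160:450,230:460]
cv2.imwrite('pics/f.png',np.vstack([np.clip(cv2.resize(t,(640,240))*1.6,0,255).astype('uint8'),cv2.copyMakeBorder(cv2.resize(s,None,fx=1.2,fy=1.2),0,0,0,640-276,0)])[:,:,::-1])
E
```

```text
position: [473.1, -46.1, 109.5]
force: [0.4, -0.4, -0.3]
gripper_width: 51.2
position: [477.0, -46.7, 245.8]
force: [0.1, 0.2, 1.2]
gripper_width: 51.4
position: [475.8, -217.6, 245.0]
force: [0.5, 0.5, 0.5]
gripper_width: 50.7Traceback (most recent call last):
  File "m.py", line 14, in <module>
    P=comp('green',*G,(395,245,440,320),137);print(axis(P))
  File "m.py", line 6, in comp
    i=1+np.argmax(s[1:,4]);v,u=np.where(l==i)
        ~~~~~~~~~^^^^^^^^^
    return _wrapfunc(a, 'argmax', axis=axis, out=out, **kwds)
    return bound(*args, **kwds)
ValueError: attempt to get argmax of an empty sequence
```

View pics/f.png

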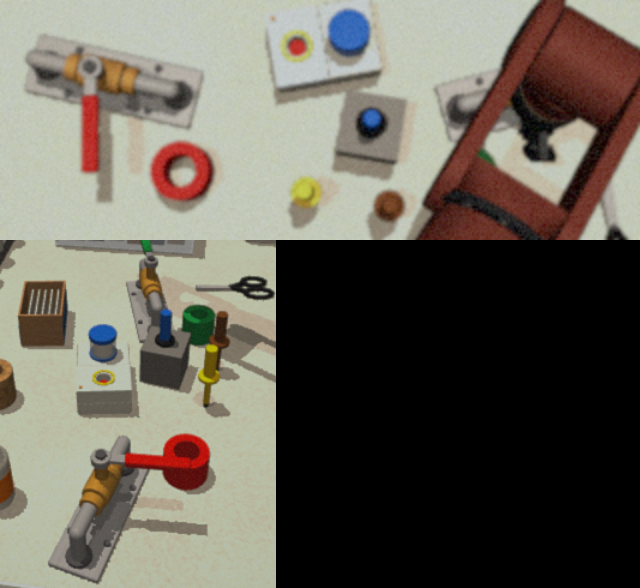

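Probe is upright in the stand (370,125), and the red drain handle is unchanged. The arm hides the green valve, so I'll move aside and measure it.

```bash
python3 -m crank '[0.04,0,-0.01,0,0,0,0.6,0.08,0,-0.02,0,0,0,0.6,0.12,0,-0.02,0,0,0,0.6,0.16,0,-0.02,0,0,0,0.6,0.2,0,-0.02,0,0,0,0.6,0.24,0,-0.02,0,0,0,0.6,0.28,0,-0.02,0,0,0,0.6,0.32,0,-0.02,0,0,0,0.6]'|egrep 'pos'
python3 -m crank '[0.03,-0.02,0,0,0,0,0.6,0.06,-0.04,0,0,0,0,0.6,0.06,-0.04,0,0,0,0,0.6,0.06,-0.04,0,0,0,0,0.6]'|egrep 'pos|force'
python3 - <<'E'
from h import *
exec(open('m.py').read().split("P=comp('green'")[0])
P=comp('green',*G,(405,215,480,275),137);a=axis(P);print(a,'dir',np.degrees(np.arctan2(*( -np.sign(a[1])*a)[::-1])))
comp('blueprobe',*B,(305,265,345,300),150)
d=read_camera('top');z=d['range_z']
# plate: points at z~10 near line
v,u=np.mgrid[225:300,350:455];v=v.ravel();u=u.ravel();Q=pts(d,u,v)
g=d['img'][v,u].astype(int)
q=Q[(Q[:,2]>62)&(Q[:,2]<95)&(abs(Q[:,0]-523)<60)&(g[:,1]<1.3*g[:,0])];q=q[np.hypot(*(q[:,:2]-[523,-253]).T)<110]
b=axis(q[:,:2]);print('pipe',len(q),np.degrees(np.arctan2(*( -np.sign(b[1])*b)[::-1])))
i=d['img'][210:300,340:460,::-1];cv2.imwrite('pics/g.png',cv2.resize(np.clip(i*1.6,0,255).astype('uint8'),None,fx=5,fy=5,interpolation=cv2.INTER_CUBIC))
E
```

```text
position: [475.2, 107.8, 264.5]
position: [433.4, 170.0, 263.7]
force: [0.2, 0.9, -0.6]
green 279 px [441. 251.] mean [ 542.7 -331.8] rect [ 543.1 -333.3] [19.6 92.2] 15.4 z [134. 138. 142.]
[-0.27415426  0.96168573] dir -74.08837980106195
blueprobe 83 px [325. 279.] mean [472.4 -46.5] rect [472.6 -46.6] [21.8 24.3] 90.0 z [ 93. 149. 153.]
pipe 625 -78.58695525053378
```

View pics/g.png

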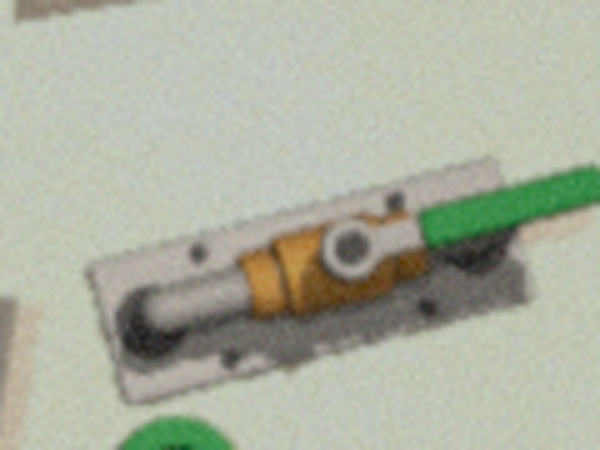

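The green handle lies parallel to the pipe and plate. It turned about 89° and met the stop. The probe top is at z≈150, so it is seated.

```bash
python3 -c "
from h import *
print(observe()['clock'],finish_job())"
```

```text
the job is handed in; nothing more can be done
17.3667 None
```

The job is done and handed in at 17.4 s. I turned the green rinse handle to its open stop, pressed the red reset button fully in with the blue probe, and put the probe back in its stand.

**Checks that held:**
- **Green handle:** it met its stop with about 18 N. The last picture shows it turned about 89° from its start, at −74.1°. It lies parallel to the base plate edge, which is about −74.8°.
- **Reset button:** it bottomed at its 6 mm travel. The force rose to 18 N with no further movement.
- **Probe:** it stands upright in the stand at (472, −46), within about 2 mm of where it was. Its top is at 149–153 mm, against 150 mm when fully seated, and it was lowered until contact at the height where I picked it up.
- **Other things:** the drain handle, the rolls and the yellow and brown look-alikes look unmoved in the last pictures. The robot ended clear of everything.

**Checks that disagreed or failed:**
- A rough depth fit of the pipe gave −78.6°. I put the difference down to the fit, because handle and plate edge agree.
- The dark-pixel estimates of the stand hole differed by 5–8 mm between the two cameras. I went by the pick-up position and the side view instead.
- My measuring script failed once because the arm hid the green handle. I moved the arm aside and measured again.

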